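# Ease a battery out of the lever dispenser

### The arm

A 6-joint arm with a two-finger parallel gripper is mounted at the origin on the work surface. World frame = base frame: x ahead of the robot, y to its left, z up, the work surface at z = 0. Lengths are in mm, angles in rad, forces in N, time in s.
With the tool pointing down it reaches from about 275 to 750 mm from the base axis. Payload 10.2 kg.
Tool frame: the origin (TCP) lies on the front face of the gripper's body, between the roots of the fingers; the fingertips stand 73 mm ahead of it and the grasp point (between the pads) lies ctrl.grip_depth ahead of it (ctrl.grip_depth is the distance from the TCP to the grasp point, in mm); z points along the fingers, y is the direction in which the jaws open and shut (so a half turn about z gives the same grasp; the last joint's range is limited). The gripper opens to 85 mm and grips with 20 to 120 N. Pads are 22 mm wide; open, the fingers measure 114 mm over their backs; the gripper's body (76 mm by 85 mm) begins 54 mm behind the grasp point. The pads swing forward as they close: fully open they stand 13 mm farther back than shut.
Start: joints at [-1.326, 0.313, 1.498, -0, 1.331, -0.223], TCP at [236.724, -468.608, 303.894] pointing down, gripper open.
Joint ranges: [-2.94, 2.94], [-0.97, 2.17], [0.19, 2.56], [-1.23, 4.37], [0.02, 3.11], [-2.88, 2.88]. Speed limits (rad/s): [2.39, 2.39, 3.01, 3.14, 3.14, 3.14].

### API

Orientations are given as a unit quaternion [w, x, y, z].
In Python, from rig import readout, capture, ctrl, nets gives the robot as it stands. The module is installed in compiled form; this text tells all that it offers.
- The arm moves only by the tool apply_moves, never from a script. Its argument "targets" is a list of rows, each a list of 4 numbers: the shift along the tool's x, y, z in cm, then the turn about the tool's z in degrees. A call has 1 to 8 rows; each row shifts and turns the commanded pose from where the row before left it, along the tool's axes as they then stand; what a row does not reach is not made up. A row lasts 1/10 s, in which the tool goes at most 50 mm and 8.59 degrees, less where a joint would pass 70% of its speed; a pose out of reach is approached as far as the arm can. A call with a gripper value outside its range is refused whole. "grip" is the finger opening in cm, from 0 to 8.54, set as the call begins (left out, the last holds). The fingers move at their own pace and stop on an object; "force" is the grip in N (left out, the last holds). Time passes only in rows, so rows that do not move let the fingers close. It gives the time, the measured TCP pose, the force and the opening at its end, in the units of the state.
- readout.sense(): the state, without advancing time (a new reading comes with each control period).
- capture(name): name is "scene" or "top" or "wrist"; returns a dict with "img" (384x512x3 uint8, red, green, blue), "fov_y" (degrees; the focal length in pixels is half the picture's height over the tangent of half this angle, whatever the lens; pixels are square), "cx", "cy" (the principal point, pixels), "eye" and "rotation" of the camera in the world. Camera axes: x right, y down, z forward; pixel columns grow to the right and rows downward; lengths in mm; the calibration is good to about 2 mm. A picture is of the moment at which its call begins. There is no depth.
- ctrl.finish_job(): hands the job in, once; it reports no verdict.
Trained networks look in the newest picture that a camera, given by its name, has taken for a name from the list of things; names that differ only in an ending like _2 or _b are one class to them, and where a whole thing is asked for, a point or a joint stands for the part that bears it (a point fixed in the world has none). Each returns a list of dicts, best first, with "score" (0 to 1); they miss things now and then, are a little off and sometimes report something else, mostly with a low value. They report only what shows in the picture. A call takes as long as a camera call.
- nets.boxes_of(camera, target): "location" ([column, row] as shares, 0 to 1, of the picture: columns of its width, rows of its height, amid what is visible of it).
The state is a dict: "time_s": time; "joints": joint angles; "dq": joint speeds; "tau": joint torques, N m; "eef_pos": TCP position; "ee_rot": TCP orientation; "force": force on the tool from outside, world axes, zero at the start; "wrist_torque": the same for the moment, N m; "grip_width": opening from 0.0 (shut) to 1.0 (fully open).
Only numpy, scipy, OpenCV 4.12 (cv2) and the standard library are available. Lean on these libraries where they do the work, as an engineer would, in place of code of your own. Each camera call takes 0.05 s, during which the arm holds its last target.

### The job

Get the battery for the wireless microphone out of the dispenser: press the black pad of its side lever down so that the linked lid swings up and the battery rolls out by itself to the end of the tray, then let the lever up slowly so that the lid eases fully shut and does not slam. Work the lid only through the lever, do not touch the battery, and leave the mug, the disc stack and the spare battery where they stand.

Things in the scene. Friction and masses are not known exactly. Their poses are not given: they have to be found in the camera images.
- dispenser: Grey steel dispenser fixed to the desk, foot plate 340 x 130 mm, yaw varies. Origin on the desk; x runs towards the tray, y to the lever side, z up. Hopper: x -70 to 64 mm, y -42 to 42, 125 high. Its floor slopes down 11 deg to +x and runs on as an open tray with 62 mm high sides. The lever is on the +y side; its pad stands behind the hopper (-x end).
- flap: Aluminium lid: top plate 134 x 94 mm, and a 70 mm front plate that hangs in the hopper's mouth and holds the battery back. Origin on its hinge, at x -60, y 0, z 128 mm of the dispenser; x runs along the top plate, level when shut. Opening lifts the +x end, to 200 mm above the desk. A side rod links it to the lever and it turns by the same angle.
- lever (a joint): Lever angle (rad) = lid angle: 0 lever up, lid shut; 0.55 end stop, lid open; the battery can pass from about 0.3. Axle level, along dispenser y, at x -60, z 70 mm. Lid weight and a spring push it back to 0: 3 to 7 N on the pad holds it, and let go it slams. Falling faster than 1.5 rad/s (pad rising 140 mm/s) is a slam; following it up at 40 mm/s or slower is gentle.
- lever_pad (a point): Centre of the top face of the lever's black plastic pad (34 mm in x, 40 in y, 8 thick): press here. Lever up: x -151, y 62, z 100 mm of the dispenser; at the end stop 51 mm lower, x -153. The pad leans 0.27 rad at first (hopper-side edge lower), is level half way and leans back at the end. Nothing else stands within 55 mm of it, but its own lever arm.
- battery: Round battery, 33 mm diameter, 60 long, 0.14 kg, black with a copper-coloured band, lying across the dispenser in the hopper behind the lid's front plate. Origin at its centre, y along its length. Once the lid is up it rolls down by itself in about a second and rests against the tray's end wall (inner face x 242 mm), centre near x 225.
- spare: Spare battery of the same kind standing upright on the desk, 33 mm diameter, 60 mm high; origin at the centre of its underside. Bystander.
- mug: White mug, 80 mm across, 92 mm high, with a handle; origin at the centre of its underside. Bystander.
- discs: Stack of discs on a round black base, 128 mm across, 79 mm high; origin at the centre of its underside. Bystander.

How it is judged (in metres and radians):
On the way, in this order (a step that is already met when the one before it is completed fails the run):
1. with the lever still held down, the battery has rolled out of the hopper into the tray (x of battery in the frame of dispenser above 0.12 m and value of joint lever above 0.15 rad), for 0.05 s.
2. the lever is let up again and the lid is shut, with the battery in the tray (value of joint lever below 0.03 rad and x of battery in the frame of dispenser between 0.19 and 0.245 m and y of battery in the frame of dispenser between -0.03 and 0.03 m and z of battery in the frame of dispenser below 0.055 m), for 0.2 s.
At the end, for the whole second after the job is handed in: The lid is shut (lever within 0.03 rad of 0), the battery lies at rest at the end of the tray (centre x 190 to 245 mm, within 30 mm of the middle line and below 55 mm in the dispenser's frame), and the mug, discs and spare battery are within 20 mm of where they stood (all of step 2 and linear speed of battery below 0.02 m/s and distance of each of spare, mug, discs from where it was at the start of the episode below 0.02 m); the robot touches nothing.
It fails at once if the lid slams: it falls faster than 1.5 rad/s (velocity of joint lever below -1.5 rad/s).
It fails at once if the robot pushes the lid itself instead of the lever (contact force between the arm and flap above 1 N).
It fails at once if the fingers push the lid itself instead of the lever (contact force between the fingers and flap above 1 N).
It fails at once if the robot touches the battery (contact force between any of the fingers, the arm and battery above 0.5 N).
It fails at once if a bystander is pushed, lifted or knocked over (distance of any of spare, mug, discs from where it was at the start of the episode above 0.02 m or angle between any of spare, mug, discs's own z axis and vertical above 0.3 rad).
It also fails if it takes over 35 s, if anything falls off the work surface, if the arm or the gripper's body presses on something with over 40 N, if the wrist force passes 120 N, or if a joint passes its speed limit or range.

## Working session

There is one attempt and no reset: what is moved stays moved. The work goes in short steps, Python scripts to look and compute and a tool call to move; the robot and the scene stay as the last step left them, time stands still between calls to the robot, and variables do not carry over. Pictures are saved under pics/ and viewed, and the job is handed in when it is done.

Besides the shell and the picture viewer there is one more tool, called after ">>>" as name(argument=value, ...) on one line, values as JSON. apply_moves: Moves the arm, as the interface text tells. Its arguments: {"type":"object","properties":{"targets":{"type":"array"},"grip":{"type":"number"},"force":{"type":"number"}},"required":["targets"]}

```bash
mkdir -p pics
cat > h.py <<'E'
import numpy as np,cv2,pickle
from rig import readout,capture,ctrl,nets
def grab(n,f):
    c=capture(n); cv2.imwrite(f'pics/{f}.png',c['img'][:,:,::-1]); pickle.dump(c,open(f'pics/{f}.pkl','wb')); return c
def foc(c): return c['img'].shape[0]/2/np.tan(np.radians(c['fov_y'])/2)
def ray(c,u,v):
    f=foc(c); d=np.array([(u-c['cx'])/f,(v-c['cy'])/f,1]); d=np.array(c['rotation'])@d; return np.array(c['eye']),d/np.linalg.norm(d)
def onz(c,u,v,z):
    e,d=ray(c,u,v); return e+d*(z-e[2])/d[2]
def proj(c,p):
    q=np.array(c['rotation']).T@(np.array(p,float)-np.array(c['eye'])); f=foc(c); return np.array([c['cx']+f*q[0]/q[2],c['cy']+f*q[1]/q[2]])
def tri(rs):
    A=0;b=0
    for e,d in rs:
        M=np.eye(3)-np.outer(d,d);A=A+M;b=b+M@e
    return np.linalg.solve(A,b)
E
python3 - <<'E'
from h import *
for n in ['scene','top','wrist']:
    c=grab(n,n+'0'); print(n,c['fov_y'],c['cx'],c['cy'],np.round(c['eye']),np.round(c['rotation'],3).tolist())
    for t in ['dispenser','flap','lever_pad','battery','spare','mug','discs']:
        print(t,[(round(r['score'],2),round(r['location'][0]*512),round(r['location'][1]*384)) for r in nets.boxes_of(n,t)[:3]])
print(readout.sense(),ctrl.grip_depth)
E
```

```text
scene 56.793277421446234 256.666949670898 198.69859622329383 [840. 502. 506.] [-0.111, 0.209, 0.868, -0.437]
dispenser [(0.94, 227, 286)]
flap [(0.91, 258, 240)]
lever_pad [(0.8, 332, 265)]
battery []
spare [(0.71, 313, 223)]
mug [(0.62, 322, 341)]
discs [(0.81, 247, 196)]
top 45.44223179981755 254.0043272179933 193.49261972172545 [387.  55. 915.] [0.077, -0.651, 0.75, -0.089]
dispenser [(0.58, 199, 158)]
flap [(0.8, 193, 167), (0.42, 238, 251)]
lever_pad [(0.66, 163, 255)]
battery []
spare [(0.86, 237, 251)]
mug [(0.65, 115, 198), (0.35, 163, 253)]
discs [(0.71, 287, 206)]
wrist 69.94375360752431 256.80041611055407 189.8654538592367 [ 302. -437.  374.] [0.12, 0.843, -0.519, -0.074]
dispenser []
flap []
lever_pad []
battery []
spare []
mug []
discs []
{'time_s': 1.2, 'joints': array([-1.32642195e+00,  3.12874725e-01,  1.49771933e+00,  3.69540005e-05,
        1.33099766e+00, -2.23364525e-01]), 'dq': array([ 1.81953353e-04, -7.13492690e-04, -1.61120700e-04, -1.21332949e-03,
       -5.40961801e-05, -9.40900866e-05]), 'tau': array([ 4.52197837e-04, -4.12166262e+01, -2.59895754e+01, -1.47987821e-04,
        5.72193512e-04, -5.92489471e-06]), 'eef_pos': array([ 236.71804594, -468.60359977,  303.89983124]), 'ee_rot': array([2.83645264e-07, 9.72777977e-01, 2.31739093e-01, 1.79522681e-05]), 'force': array([0.48246478, 0.90123523, 1.22931106]), 'wrist_torque': array([0.0072819 , 0.04960721, 0.02105947]), 'grip_width': 1.002980127290702} 53.900000000000006
```

```bash
python3 - <<'E'
import re
s=open('h.py').read().replace("d=np.array(c['rotation'])@d","d=R(c)@d").replace("np.array(c['rotation']).T@","R(c).T@")
s=s.replace("def foc","from scipy.spatial.transform import Rotation as Ro\ndef R(c): w,x,y,z=c['rotation']; return Ro.from_quat([x,y,z,w]).as_matrix()\ndef foc",1)
open('h.py','w').write(s)
E
python3 - <<'E'
from h import *
L=lambda n:pickle.load(open(f'pics/{n}.pkl','rb'))
s,t=L('scene0'),L('top0')
def T(a,b):
    r=[ray(s,*a),ray(t,*b)];p=tri(r);print(p.round(1),(proj(s,p)-a).round(1),(proj(t,p)-b).round(1))
T((332,265),(163,255)); T((258,240),(193,167)); T((313,223),(237,251));T((322,341),(115,198));T((247,196),(287,206))
E
```

```text
[512.2 199.4  53.3] [10.5  2. ] [ 5.8 -7.7]
[641.8 131.9 114.6] [-0.7 -0.2] [-0.3  0.5]
[487.   74.4  47.6] [-0.6 -0.1] [-0.4  0.5]
[622.9 294.3  48.1] [-0.1 -0. ] [-0.   0.1]
[565.9 -38.1  63.1] [4.8 1.3] [ 2.4 -4.9]
```

View pics/scene0.png

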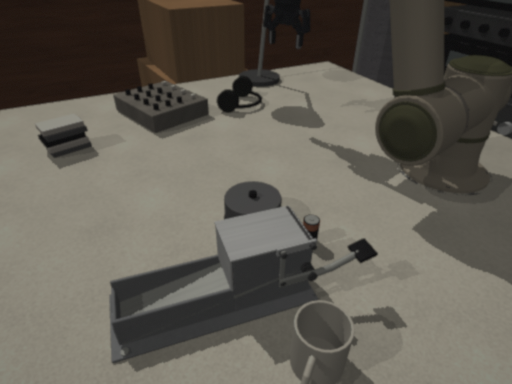

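View pics/top0.png

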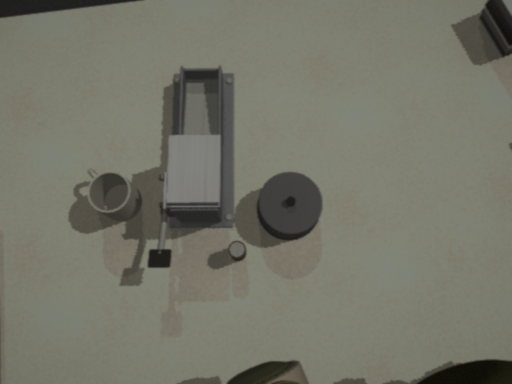

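The scene view shows the lever pad at about (362,250), with the mug near (322,341), the spare at (312,227) and the discs at (253,200). The top view shows the pad at about (160,258), the lid spanning (167..222, 136..208) and the tray pointing up in the picture, away from the robot. The networks put the pad midway along the lever arm, so I'll zoom in and use the pad itself.

Run:
```python
from h import *
a=cv2.imread('pics/scene0.png')[190:340,200:400];b=cv2.imread('pics/top0.png')[55:285,80:330]
cv2.imwrite('pics/sz.png',cv2.convertScaleAbs(cv2.resize(a,None,fx=4,fy=4,interpolation=cv2.INTER_CUBIC),alpha=1.8))
cv2.imwrite('pics/tz.png',cv2.convertScaleAbs(cv2.resize(b,None,fx=2.6,fy=2.6,interpolation=cv2.INTER_CUBIC),alpha=1.8))
for n,(x0,x1,y0,y1) in {'scene0':(340,385,232,270),'top0':(140,180,243,275)}.items():
    g=cv2.cvtColor(cv2.imread(f'pics/{n}.png'),cv2.COLOR_BGR2GRAY)[y0:y1,x0:x1]
    m=(g<40).astype(np.uint8); k,l,st,ce=cv2.connectedComponentsWithStats(m)
    for i in range(1,k):
        if st[i,4]>30:
            ys,xs=np.where(l==i);r=cv2.minAreaRect(np.c_[xs,ys].astype(np.float32)); print(n,st[i],ce[i]+[x0,y0],cv2.boxPoints(r)+[x0,y0])
```

```text
scene0 [  9   8  28  22 330] [362.6030303  250.23030303] [[348.03077126 246.75384521]
 [362.43076897 235.55384445]
 [376.21538544 253.27692032]
 [361.81538582 264.47692108]]
top0 [  9   7  21  17 320] [159.10625  258.284375] [[149. 250.]
 [169. 250.]
 [169. 266.]
 [149. 266.]]
```

View pics/sz.png

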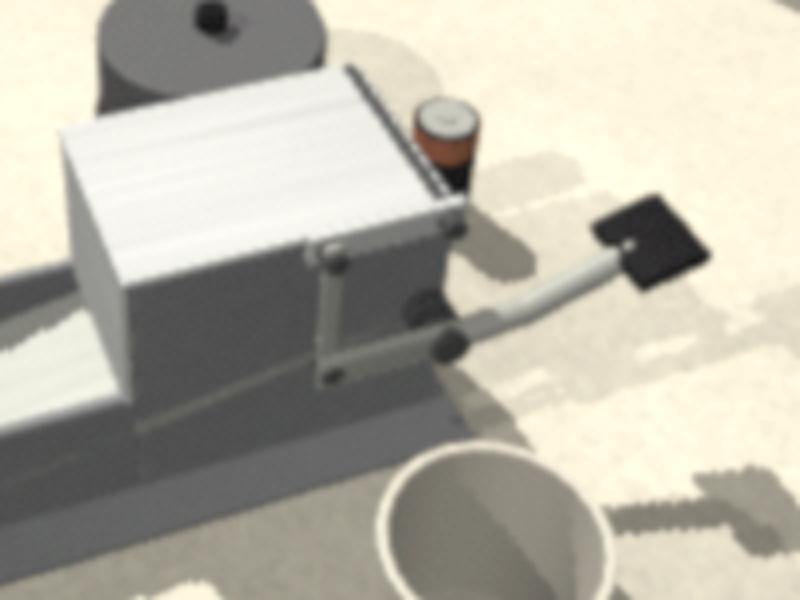

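View pics/tz.png

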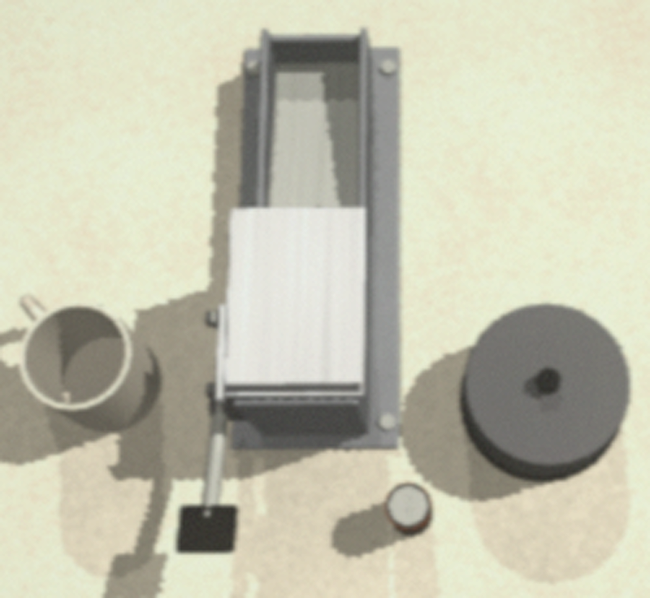

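Run:
```python
from h import *
L=lambda n:pickle.load(open(f'pics/{n}.pkl','rb'))
s,t=L('scene0'),L('top0')
S=lambda u,v:np.array([200+u/4,190+v/4]); P=lambda u,v:np.array([80+u/2.6,55+v/2.6])
def T(n,a,b):
    p=tri([ray(s,*a),ray(t,*b)]);print(n,p.round(1),(proj(s,p)-a).round(1),(proj(t,p)-b).round(1));return p
pad=T('pad',(362.6,250.2),(159.3,258.2))
A=T('lid front +y',S(123,283),P(230,209)); B=T('lid front -y',S(62,133),P(366,209))
C=T('lid back +y',S(450,205),P(224,385))
d=A-B; yaw=np.arctan2(-d[0],d[1]); print('yaw lid',yaw,np.linalg.norm(d))
# foot edge right in top, z~4
f1=onz(t,*P(400,48),5);f2=onz(t,*P(398,447),5);print(f1,f2,'yaw',np.arctan2(*(f1-f2)[1::-1]),np.linalg.norm(f1-f2))
from scipy.optimize import least_squares
obs=[((74,47,130),A),((74,-47,130),B),((-151,62,98),pad)]
def w(q,p):
    c,s_=np.cos(q[2]),np.sin(q[2]);return np.array([q[0]+c*p[0]-s_*p[1],q[1]+s_*p[0]+c*p[1],p[2]])
r=least_squares(lambda q:np.concatenate([w(q,p)-o for p,o in obs]),[640,130,0]);print(r.x,r.fun.reshape(-1,3).round(1))
print('pad top',w(r.x,(-151,62,100)),'proj',proj(s,w(r.x,(-151,62,100))),proj(t,w(r.x,(-151,62,100))))
```

```text
pad [489.  211.8  93.8] [-0.3 -0.1] [-0.2  0.2]
lid front +y [703.9 167.4 129.2] [-0.1 -0. ] [-0.   0.1]
lid front -y [691.   74.  124.8] [-0.7 -0.2] [-0.3  0.6]
lid back +y [577.  185.4 129.7] [-1.7 -0.4] [-0.9  1.2]
yaw lid -0.1364502116024559 94.3734964817754
[876.49906291  30.00091772   5.        ] [541.71090558  75.90587294   5.        ] yaw -0.1362666852992066 337.9206640640541
[ 6.26024548e+02  1.30448214e+02 -1.42281094e-01] [[ 2.1 -0.9  0.8]
 [ 1.6 -0.6  5.2]
 [-3.7  1.5  4.2]]
pad top [485.34208106 213.23374077 100.        ] proj [365.31477422 247.24179049] [157.73890993 260.28121593]
```

>>> apply_moves(targets=[[2.0,-1.9,0,0],[2.95,-2.75,0,0],[2.95,-2.75,0,0],[2.95,-2.75,0,0],[2.95,-2.75,0,0],[2.95,-2.75,0,0],[2.95,-2.75,0,0],[2.95,-2.75,0,0]], grip=0)

```text
time_s: 2.0
eef_pos: [343.7, -176.2, 304.1]
ee_rot: [0.0, 0.973, 0.232, 0.0]
force: [0.2, -0.5, 0.9]
grip_width: -0.0
```

>>> apply_moves(targets=[[2.95,-2.75,0,0],[2.95,-2.75,0,0],[2.95,-2.75,0,0],[2.95,-2.75,0,0],[2.95,-2.75,0,0],[2.95,-2.75,0,0],[2.95,-2.75,0,0],[1.5,-1.4,0,0]])

```text
time_s: 2.8
eef_pos: [448.5, 109.0, 303.9]
ee_rot: [-0.0, 0.973, 0.233, 0.0]
force: [0.1, -0.5, 0.7]
grip_width: -0.0
```

>>> apply_moves(targets=[[0,0,0,4],[0,0,0,7],[0,0,0,7],[0,0,0,7],[0,0,0,7],[0,0,0,3],[0,0,0,0]])

```text
time_s: 3.5
eef_pos: [448.1, 106.5, 304.0]
ee_rot: [-0.0, 0.997, -0.072, 0.0]
force: [-0.5, -0.1, -0.1]
grip_width: 0.0
```

Run:
```python
from h import *
c=grab('wrist','w1'); print(np.round(c['eye']),[proj(c,p).round() for p in [(488,212,97),(485.3,213.2,100)]])
cv2.imwrite('pics/w1b.png',cv2.convertScaleAbs(cv2.imread('pics/w1.png'),alpha=1.6))
```

```text
[520.  95. 374.] [array([148., 159.]), array([146., 163.])]
```

View pics/w1b.png

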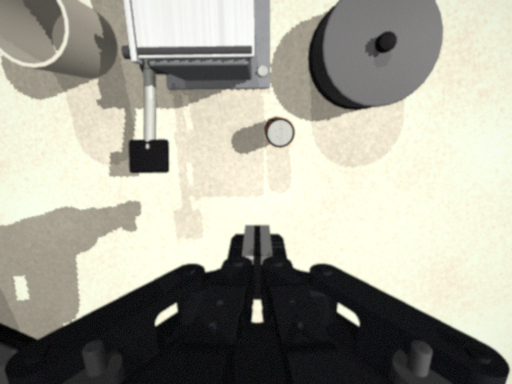

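The wrist view shows the pad centred at about (148,156), against a prediction of (148,159). The closed fingertips are at (257,228) and the spare is at (280,132).

Run:
```python
from h import *
L=lambda n:pickle.load(open(f'pics/{n}.pkl','rb'))
s,t,w=L('scene0'),L('top0'),L('w1')
g=cv2.cvtColor(cv2.imread('pics/w1.png'),cv2.COLOR_BGR2GRAY)[125:185,120:180]
k,l,st,ce=cv2.connectedComponentsWithStats((g<30).astype(np.uint8)); i=1+np.argmax(st[1:,4]); pc=ce[i]+[120,125];print(st[i],pc)
p=tri([ray(s,362.6,250.2),ray(t,159.3,258.2),ray(w,*pc)]);print(p, tri([ray(t,159.3,258.2),ray(w,*pc)]),[proj(c,p)for c in (s,t,w)])
x=readout.sense()['eef_pos'];h=2*np.arctan2(-.072,.997)
d=p-x;print(d, d[0]*np.cos(h)+d[1]*np.sin(h), d[0]*np.sin(h)-d[1]*np.cos(h))
```

```text
[  10   16   38   31 1106] [148.35895118 156.24412297]
[489.64301885 211.9558919   94.03241929] [489.99170709 212.04657652  92.76642982] [array([362.06182029, 250.22061194]), array([158.91555457, 258.08390432]), array([148.69036798, 157.12991135])]
[  41.54691243  105.44879067 -209.89970741] 25.96450706296833 -110.3242392188402
```

>>> apply_moves(targets=[[0.4,-2.0,0,0],[0.6,-3.0,0,0],[0.7,-3.0,0,0],[0.6,-2.0,1.0,0],[0.2,-1.0,2.5,0],[0,0,3.0,0],[0,0,2.5,0],[0,0,1.0,0]])

```text
time_s: 4.35
eef_pos: [487.8, 211.7, 201.7]
ee_rot: [0.0, 0.997, -0.071, -0.002]
force: [0.8, -0.1, 0.2]
grip_width: -0.003
```

>>> apply_moves(targets=[[0,0,0,0],[0,0,0,0]])

```text
time_s: 4.55
eef_pos: [489.0, 211.9, 205.1]
ee_rot: [-0.0, 0.997, -0.071, 0.001]
force: [-0.3, -0.2, -0.0]
grip_width: -0.002
```

Run:
```python
from h import *
for n in ['wrist','scene']:
    c=grab(n,n+'2')
a=cv2.imread('pics/wrist2.png');b=cv2.resize(cv2.imread('pics/scene2.png')[130:322,220:476],(512,384))
cv2.imwrite('pics/c2.png',cv2.convertScaleAbs(cv2.resize(np.hstack([a,b]),(800,300)),alpha=1.7))
x=readout.sense();print(x['eef_pos'],x['force'])
```

```text
[489.04220108 211.86291389 205.25786197] [ 0.09106451 -0.21881411  1.14724529]
```

View pics/c2.png

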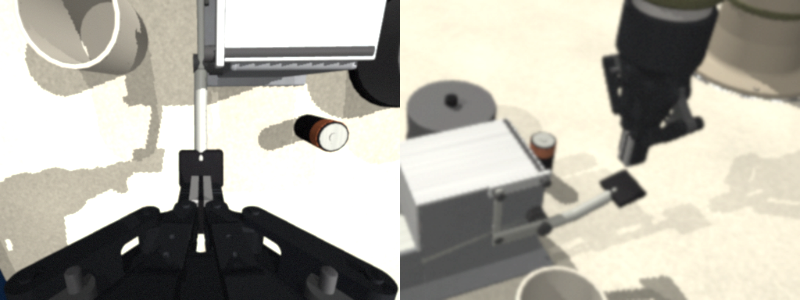

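The closed fingertips hang right over the pad in both views, with about 35 mm left to contact.

>>> apply_moves(targets=[[0,0,1.0,0],[0,0,1.0,0],[0,0,0.5,0],[0,0,0.5,0],[0,0,0.3,0],[0,0,0.3,0],[0,0,0.3,0],[0,0,0.3,0]])

```text
time_s: 5.45
eef_pos: [488.6, 211.9, 161.8]
ee_rot: [-0.0, 0.997, -0.071, 0.0]
force: [-1.4, -0.1, 2.9]
grip_width: 0.0
```

>>> apply_moves(targets=[[0,0,0.3,0],[0,0,0.3,0],[0,0,0.3,0],[0,0,0.3,0]])

```text
time_s: 5.85
eef_pos: [488.4, 211.8, 149.6]
ee_rot: [0.0, 0.997, -0.071, -0.0]
force: [-2.6, 0.6, 2.8]
grip_width: -0.0
```

>>> apply_moves(targets=[[0,0,0.4,0],[0,0,0.4,0],[0,0,0.4,0],[0,0,0.4,0],[0,0,0.3,0],[0,0,0,0],[0,0,0,0],[0,0,0,0]])

```text
time_s: 6.65
eef_pos: [488.8, 211.7, 131.2]
ee_rot: [-0.0, 0.997, -0.072, 0.0]
force: [2.2, -0.6, 4.7]
grip_width: -0.001
```

Run:
```python
from h import *
for n in ['wrist','scene']:
    c=grab(n,n+'3'); print([(round(r['score'],2),round(r['location'][0]*512),round(r['location'][1]*384)) for r in nets.boxes_of(n,'battery')[:3]])
a=cv2.imread('pics/wrist3.png');b=cv2.resize(cv2.imread('pics/scene3.png')[160:352,100:356],(512,384))
cv2.imwrite('pics/c3.png',cv2.convertScaleAbs(cv2.resize(np.hstack([a,b]),(800,300)),alpha=1.7))
x=readout.sense();print(x['eef_pos'],x['force'])
```

```text
[]
[(0.71, 126, 303)]
[488.7513771  211.77869849 131.10121527] [ 2.17874024 -1.26911148  4.00897091]
```

View pics/c3.png

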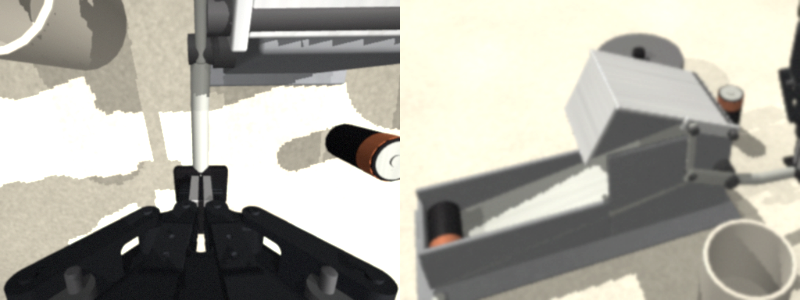

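The scene view shows the lid up and the battery at the tray's end wall (network hit at (126,303)). I'll now let the lever up at 25 mm/s.

>>> apply_moves(targets=[[0,0,-0.15,0],[0,0,-0.25,0],[0,0,-0.25,0],[0,0,-0.25,0],[0,0,-0.25,0],[0,0,-0.25,0],[0,0,-0.25,0],[0,0,-0.25,0]])

```text
time_s: 7.65
eef_pos: [488.5, 211.8, 150.1]
ee_rot: [0.0, 0.997, -0.071, -0.0]
force: [0.1, 0.4, 3.5]
grip_width: 0.002
```

>>> apply_moves(targets=[[0,0,-0.25,0],[0,0,-0.25,0],[0,0,-0.25,0],[0,0,-0.25,0],[0,0,-0.25,0],[0,0,-0.25,0],[0,0,-0.25,0],[0,0,-0.25,0]])

```text
time_s: 8.45
eef_pos: [488.6, 211.8, 170.1]
ee_rot: [-0.0, 0.997, -0.071, 0.0]
force: [2.1, 0.7, 1.2]
grip_width: 0.001
```

>>> apply_moves(targets=[[0,0,-0.25,0],[0,0,-0.25,0],[0,0,-0.25,0],[0,0,-0.25,0],[0,0,-0.25,0],[0,0,-0.25,0],[0,0,-0.25,0],[0,0,-0.25,0]])

```text
time_s: 9.25
eef_pos: [488.5, 211.8, 190.1]
ee_rot: [0.0, 0.997, -0.071, -0.0]
force: [0.4, 0.4, 0.6]
grip_width: 0.001
```

The fingers are off the pad now. I'll raise them and check.

>>> apply_moves(targets=[[0,0,-1.0,0],[0,0,-2.5,0],[0,0,-3.0,0],[0,0,-2.5,0],[0,0,-1.0,0],[0,0,0,0],[0,0,0,0]])

```text
time_s: 9.95
eef_pos: [488.2, 211.7, 288.9]
ee_rot: [0.0, 0.997, -0.071, -0.001]
force: [-0.1, 0.4, -1.0]
grip_width: -0.002
```

Run:
```python
from h import *
L=lambda n:pickle.load(open(f'pics/{n}.pkl','rb'))
r={}
for n in ['top','scene']:
    c=grab(n,n+'4')
    for t in ['battery','spare','mug','discs','flap']: print(n,t,[(round(q['score'],2),round(q['location'][0]*512),round(q['location'][1]*384)) for q in nets.boxes_of(n,t)[:3]])
    print('diff',n,cv2.absdiff(cv2.imread(f'pics/{n}4.png'),cv2.imread(f'pics/{n}0.png')).max(2).__gt__(40).sum())
a=cv2.imread('pics/top4.png');b=cv2.imread('pics/scene4.png')
cv2.imwrite('pics/c4.png',cv2.convertScaleAbs(cv2.resize(np.hstack([a,b]),(800,300)),alpha=1.7))
s0=cv2.absdiff(L('scene0')['img'],L('scene4')['img'])
cv2.imwrite('pics/d4.png',cv2.convertScaleAbs(s0,alpha=3))
x=readout.sense();print(x['eef_pos'],x['force'],x['time_s'])
```

```text
top battery [(0.82, 201, 82)]
top spare [(0.69, 237, 251)]
top mug []
top discs [(0.68, 286, 205)]
top flap [(0.77, 192, 169)]
diff top 17673
scene battery [(0.8, 124, 306)]
scene spare [(0.66, 313, 220)]
scene mug [(0.8, 322, 340)]
scene discs [(0.94, 249, 200)]
scene flap [(0.77, 258, 239)]
diff scene 12188
[488.53967322 211.81194142 289.86414651] [ 0.11039595 -0.25027901 -0.53901514] 10.55
```

View pics/c4.png

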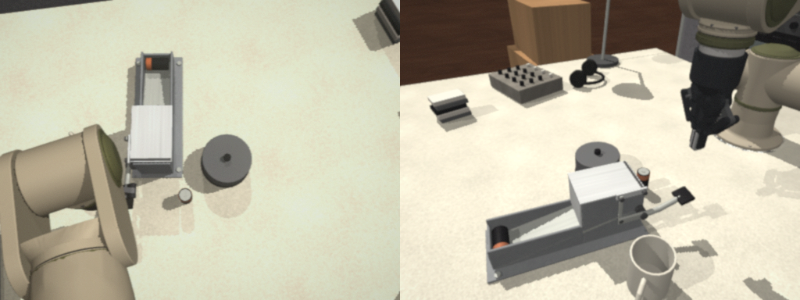

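View pics/d4.png

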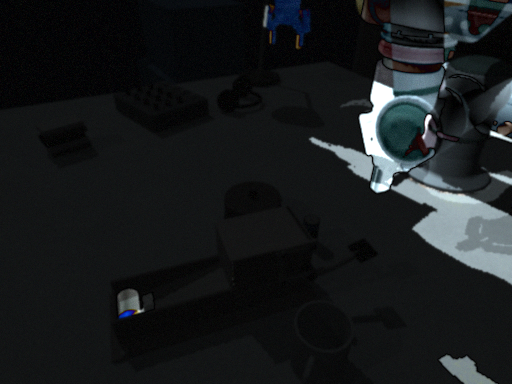

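The final views show the lid and lever pad back on their starting pixels. The battery is at the tray's end wall, at (201,82) in the top view and (124,306) in the scene view. The bystanders haven't moved.

```bash
python3 -c "
from h import *
L=lambda n:pickle.load(open(f'pics/{n}.pkl','rb'))
p=tri([ray(L('top4'),201,82),ray(L('scene4'),124,306)]);d=p-np.array([628,130,0]);c,s=np.cos(-.138),np.sin(-.138)
print(p,c*d[0]+s*d[1],-s*d[0]+c*d[1])
print(ctrl.finish_job())"
```

```text
[855.70076774  99.70730675  34.41874652] 229.70317546102672 1.3183615031353462
the job is handed in; nothing more can be done
None
```

The battery is out at the end of the tray, the lid is shut, and I handed the job in at about 10.6 s. `finish_job` gave no verdict, so this rests on my own checks.

I pressed the lever pad down about 40 mm with the closed fingertips, which opened the lid, and the battery rolled out. I then let the lever up at about 25 mm/s until the force fell to zero, and raised the fingers about 100 mm clear of the pad.

**Last checks:**
- **Battery:** measured from two views, its centre is at about x 230, y 1, z 34 mm in the dispenser's frame, inside the allowed ranges. I did not measure its speed.
- **Lid and lever:** in the scene view they look the same before and after, so the lid is shut.
- **Bystanders:** the mug, discs and spare are unmoved. In the last pictures the network found them within about 4 pixels of their first positions, and the before/after difference image shows no shift.

**Disagreements:**
- At first the networks placed the lever pad partway along the lever arm, about 25 mm off. I used the black pad's outline in three views instead.
- The pad's height came out at 94 mm, where the text implies about 96–100 mm.
- In the last top view the arm hid the mug, so its position was checked only in the scene view.

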